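Clamp the cell block in the photometer

ROBOT

A 7-joint arm with a two-finger parallel gripper is mounted at the origin on the work surface. World frame = base frame: x ahead of the robot, y to its left, z up, the work surface at z = 0. Lengths are in m, angles in rad, forces in N, time in s.
With the tool pointing down it reaches from about 0.4 to 0.75 m from the base axis. Payload 19.5 kg.
Tool frame: the origin (TCP) lies between the finger pads; the fingertips stand 25 mm ahead of it and the grasp point (between the pads) lies 6 mm ahead of it (env.finger_overhang is the distance from the TCP to the fingertips, in m); z points along the fingers, y is the direction in which the jaws open and shut (so a half turn about z gives the same grasp; the last joint's range is limited). The gripper opens to 85 mm and grips with 20 to 120 N. Pads are 22 mm wide; open, the fingers measure 114 mm over their backs; the gripper's body (76 mm by 85 mm) begins 54 mm behind the grasp point. The pads swing forward as they close: fully open they stand 13 mm farther back than shut.
Start: joints at [1.235, 0.707, -0.028, 1.485, 0.022, 0.951, -0.075], TCP at [0.167, -0.55, 0.256] pointing down, gripper open.
Joint ranges: [-2.71, 2.71], [-0.32, 2.16], [-1.57, 1.52], [0, 2.45], [-1.46, 4.6], [0, 2.02], [-2.83, 2.83]. Speed limits (rad/s): [1.89, 1.89, 2.57, 2.57, 3.01, 3.01, 3.01].

INTERFACE

Orientations are given as [roll, pitch, yaw] about the fixed x, y, z axes, in that order (R = Rz(yaw) Ry(pitch) Rx(roll)).
In Python, from workcell import readout, get_image, workorder, env gives the robot as it stands. The module is installed in compiled form; this text tells all that it offers.
- The arm moves only by the shell command python3 -m inch 'ROWS' [FORCE]. ROWS is JSON, a list of rows, each an object of numbers: "tx", "ty", "tz": the shift along the tool's x, y, z in mm; "roll": the turn about the tool's z in rad; "claw": the finger opening in mm, from 0 to 85.4. A call has 1 to 8 rows; each row is the pose to reach, as a shift and turn from the pose commanded when the call began, along the tool's axes at that moment; what a row does not reach only later rows make up. A row lasts 1/12 s, in which the tool goes at most 41.7 mm and 7.16 degrees, less where a joint would pass 70% of its speed; a pose out of reach is approached as far as the arm can. A call with a gripper value outside its range is refused whole. The fingers move at their own pace and stop on an object; FORCE is the grip in N (left out, the last holds). Time passes only in rows, so rows that repeat a pose let the fingers close. It gives the time, the measured TCP pose, the force and the opening at its end, in the units of the state.
- readout.get_state(): the state, without advancing time (a new reading comes with each control period).
- get_image(name): name is "side" or "top"; returns a dict with "img" (400x640x3 uint8, red, green, blue), "z_map" (400x640 float32, m along the optical axis (not along the pixel's ray), 0 where there is no reading), "camera_matrix" (3x3 intrinsics, pixels), "rvec" (rotation vector, rad) and "tvec" (3), from world to camera coordinates, as OpenCV has them. Camera axes: x right, y down, z forward; pixel columns grow to the right and rows downward; lengths in m; the calibration is good to about 2 mm. A picture is of the moment at which its call begins.
- workorder.close_job(): hands the job in, once; it reports no verdict.
The state is a dict: "time": time; "joint_positions": joint angles; "dq": joint speeds; "joint_efforts": joint torques, N m; "position": TCP position; "tcp_rot": TCP orientation; "ft_force": force on the tool from outside, world axes, zero at the start; "ft_torque": the same for the moment, N m; "gripper_width": opening from 0.0 (shut) to 1.0 (fully open).
Only numpy, scipy, OpenCV 4.12 (cv2) and the standard library are available. Lean on these libraries where they do the work, as an engineer would, in place of code of your own. Each camera call takes 0.05 s, during which the arm holds its last target. There are 200 camera calls.

TASK

Without knocking it, put the cell block (the aluminium block with the flat lifting lug and the glass cell) on the bed of the photometer's open sample bay with its glass cell towards the clamp, fully home against both the rear rail and the detector snout. Then turn the eccentric clamp clockwise until its lobe bears firmly on the block, so that the block is held but its glass is never strained, and let go. Nothing on the bench but the cell block and the clamp is to be disturbed.

Things in the scene. Friction and masses are not known exactly. Their poses are not given: they have to be found in the camera images.
- photometer: Bench photometer, fixed, 200 (x) x 390 (y) mm. Origin: centre of underside; x points away from the robot at yaw 0. Lamp house at y +85 to +195, detector house at y -195 to -85 mm, both 105 mm high; the cover folded back on the lamp house reaches 117 mm. Between them is the open sample bay, flat bed at z 30 mm. A collimator tube (26 mm diameter) sticks out of the lamp house to y +65 mm.
- home (a point): Nominal home of the cell block's origin on the bed, axes as the photometer's, at (-1.5, -28, 30) mm in its frame. At home the block's +x face bears on the rear rail and its -y face on the snout. The rail is 90 mm long, 26 mm high; its front face is 30 mm beyond this point in +x, give or take 1.8 mm: it is adjustable, its setting is not measured and has to be felt.
- stop (a point): Middle of the detector snout's end face (the side stop), at bed level, at (-10, -60, 30) mm in the photometer's frame, axes as the photometer's. The face looks to +y, is 60 mm long in x and 34 mm high. With the clamp open the block has 4 to 9 mm of free play between rail and cam.
- block: Loose cell block, aluminium, 60 (x) x 64 (y) x 36 mm, about 0.34 kg. Origin: centre of underside. Lifting lug on top: 26 mm long in x, 10 mm thick in y, z 36 to 64 mm, centred at x +6, y 0; pinch its thickness. A 12.5 mm glass cell stands out to z 44 at x -16. At home its x is along the photometer's x, cell towards the clamp. The clamp force on it must stay under 30 N, knocks under 150 N.
- cell (a point): Middle of the top of the block's glass cell, at (-16, 0, 44) mm in the block's frame, axes as the block's.
- clamp_grip (a point): Grip point on the clamp's turning axis, at (-50, -28, 96) mm in the photometer's frame. The grip is an upright bar 26 mm long (this point's y), 10 mm thick (x), 50 to 78 mm above the bed, on a 9 mm neck; pinch it across its thickness. Below sits the cam, a plastic-tyred disc of radius 17 mm, 5 to 21 mm above the bed, centred 6 mm off the axis towards this point's -x (the lobe).
- clamp (a joint): Clamp angle, rad; grows clockwise seen from above. At 0 the lobe points to the photometer's -x, at pi to +x. The cam reaches 17 - 6 cos(angle) mm from its axis towards the block. Starts open at 0 to 0.6; touches a block that is home at about 1.5 to 2.2. Turns freely at about 0.05 N m; 10 N on the block adds about 0.1 N m. Stays where left. Firmly held means 5 to 25 N on the block.
- adapter: Bystander: round-tube adapter, an aluminium block of the same 60 x 64 x 36 mm, but with a round collar (32 mm diameter, to z 70 mm) instead of lug and cell. Origin: centre of its underside. The two blocks may stand in either place.
- amber: Bystander: amber bottle, 64 mm diameter, 135 mm tall, origin under its centre.
- beaker: Bystander: glass beaker, 60 mm diameter, 75 mm tall, origin under its centre.
- flask: Bystander: stoppered conical flask, 74 mm diameter, 112 mm tall, origin under its centre.
- stopper: Bystander: rubber stopper, 28 mm diameter, 25 mm tall, origin under its centre.
- weighing: Bystander: lidded glass weighing bottle, 42 mm diameter, 54 mm tall, origin under its centre.
- cellbox: Bystander: white plastic box of spare glass cells, 60 (x) x 120 (y) x 46 mm high, origin under its centre.
Mind the look-alikes: they are no part of the job. What is shaped like the block but blue or red is not meant.

How it is judged:
By the outcome, as a careful person would: the job done as asked, in the order asked, and still so for the second after the job is handed in, with the robot touching nothing.
It also fails if it takes over 72 s, if anything falls off the work surface, if the arm or the gripper's body presses on something with over 40 N, if the wrist force passes 120 N, or if a joint passes its speed limit or range.

## Working session

There is one attempt and no reset: what is moved stays moved. The work goes in short steps, Python scripts to look and compute and a shell command to move; the robot and the scene stay as the last step left them, time stands still between calls to the robot, and variables do not carry over. Pictures are saved under pics/ and viewed, about 8 in all and at most 12, crops included, and the job is handed in when it is done.

```bash
mkdir -p pics; cat > h.py <<'E'
import numpy as np,cv2
from workcell import readout,get_image,workorder,env
def grab(n,f):
    d=get_image(n); cv2.imwrite('pics/'+f+'.png',d['img'][:,:,::-1]); np.savez('pics/'+f+'.npz',**d); return d
def load(f): return dict(np.load('pics/'+f+'.npz'))
def cloud(d):
    K=d['camera_matrix'];R=cv2.Rodrigues(d['rvec'])[0];z=d['z_map']
    v,u=np.mgrid[:z.shape[0],:z.shape[1]]
    P=np.stack([(u-K[0,2])/K[0,0]*z,(v-K[1,2])/K[1,1]*z,z],-1)
    W=(P-d['tvec'].reshape(3))@R; W[z==0]=np.nan; return W
def ray(d,u,v,h):
    K=d['camera_matrix'];R=cv2.Rodrigues(d['rvec'])[0]
    c=-R.T@d['tvec'].reshape(3); r=R.T@np.linalg.solve(K,[u,v,1.]); return c+r*(h-c[2])/r[2]
def proj(d,p): return cv2.projectPoints(np.array(p,float).reshape(-1,1,3),d['rvec'],d['tvec'],d['camera_matrix'],None)[0].reshape(-1,2)
def st():
    s=readout.get_state(); print({k:np.round(v,4).tolist() for k,v in s.items() if k in('time','position','tcp_rot','ft_force','ft_torque','gripper_width','joint_positions')})
E
python3 - <<'E'
from h import *
st()
for n in('top','side'):
    d=grab(n,n+'0'); R=cv2.Rodrigues(d['rvec'])[0]; print(n,-R.T@d['tvec'].reshape(3),R[2],d['camera_matrix'][0,0])
E
```

```text
{'time': 0.0, 'joint_positions': [1.2352, 0.7071, -0.0276, 1.485, 0.022, 0.9509, -0.0755], 'position': [0.1665, -0.5501, 0.2558], 'tcp_rot': [-3.1405, 0.0, 0.2938], 'ft_force': [-0.6667, -0.783, -0.6222], 'ft_torque': [-0.0206, 0.0008, 0.0471], 'gripper_width': 1.0006}
top [ 0.36676993 -0.01165942  1.63411255] [ 0.13536177 -0.01000967 -0.99074568] 512.9589668275514
side [0.31175315 0.71436329 0.89399469] [ 0.24147015 -0.65440664 -0.71655015] 381.6725959231432
```

View pics/top0.png

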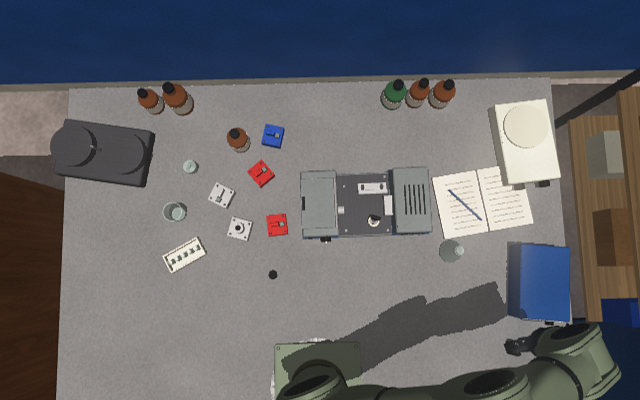

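View pics/side0.png

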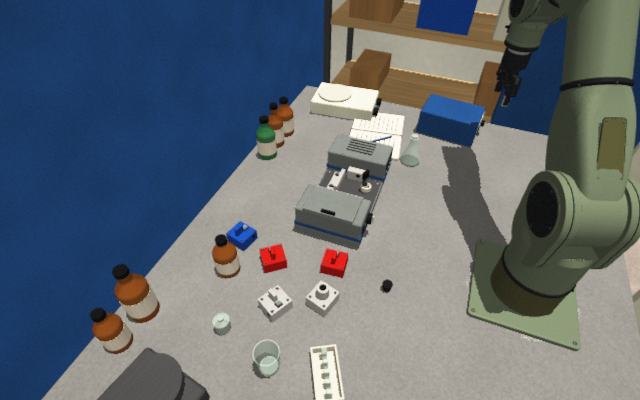

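Candidates in the top view: a grey block with lug at (222,195), a grey one with a round collar at (240,229) which is the adapter, blue at (273,136), red at (262,174) and red at (277,225). I choose (222,195) and check it in a close crop. The photometer is at about (365,203), with the clamp near (374,221).

```bash
python3 - <<'E'
from h import *
t=load('top0');s=load('side0')
def crop(d,x,y,w,h,k): return cv2.resize(d['img'][y:y+h,x:x+w,::-1],(w*k,h*k),interpolation=cv2.INTER_CUBIC)
o=np.zeros((600,800,3),np.uint8)
def put(i,x,y): o[y:y+i.shape[0],x:x+i.shape[1]]=i
put(crop(t,200,172,60,48,5),0,0)      # block top
put(crop(s,250,275,60,48,5),0,300)
put(crop(t,295,160,140,84,3)[:252,:420],310,0)
put(crop(s,290,130,110,115,3)[:345,:330],310,255)
cv2.imwrite('pics/c1.png',o)
W=cloud(t)
for n,(u,v) in dict(block=(213,196),lug=(222,194),bed=(360,215),lamp=(318,190),det=(415,205)).items(): print(n,W[v,u].round(4))
# photometer house tops
for a,b,n in((295,345,'lamp'),(385,436,'det')):
    m=np.zeros(W.shape[:2],bool); m[155:250,a:b]=1
    m&=(W[...,2]>.095)&(W[...,2]<.125)
    r=cv2.minAreaRect(W[m][:,:2].astype(np.float32)); print(n,r,m.sum(),np.median(W[m],0),np.percentile(W[m],[5,25,50,75,95],axis=0)[:,2])
m=np.zeros(W.shape[:2],bool); m[180:212,205:240]=1
b=m&(W[...,2]>.025)&(W[...,2]<.04); print('block',cv2.minAreaRect(W[m&(W[...,2]>.025)][:,:2].astype(np.float32)),b.sum())
l=m&(W[...,2]>.055); print('lug',cv2.minAreaRect(W[l][:,:2].astype(np.float32)),l.sum(),W[l].mean(0))
E
```

```text
block [0.5922 0.315  0.0269]
lug [0.5949 0.2828 0.0475]
bed [ 0.5195 -0.1468  0.0285]
lamp [ 0.5907 -0.0166  0.1086]
det [ 0.5384 -0.3075  0.101 ]
lamp ((0.5508899688720703, -0.018452510237693787), (0.20071810483932495, 0.11003440618515015), 0.8021972179412842) 2399 [ 0.5470927  -0.0180232   0.11206236] [0.10094095 0.10763542 0.11206236 0.11505304 0.11869623]
det ((0.5536119937896729, -0.29812848567962646), (0.20228716731071472, 0.11171690374612808), 0.8326327204704285) 2397 [ 0.55253322 -0.29679344  0.10481688] [0.09859867 0.10244334 0.10481688 0.1072235  0.11073172]
block ((0.5926606059074402, 0.28928306698799133), (0.06738664954900742, 0.05913221836090088), 62.04396057128906) 303
lug ((0.5972619652748108, 0.2854585647583008), (0.0108776381239295, 0.024494878947734833), 68.05489349365234) 30 [0.59761913 0.28599416 0.0629447 ]
```

View pics/c1.png

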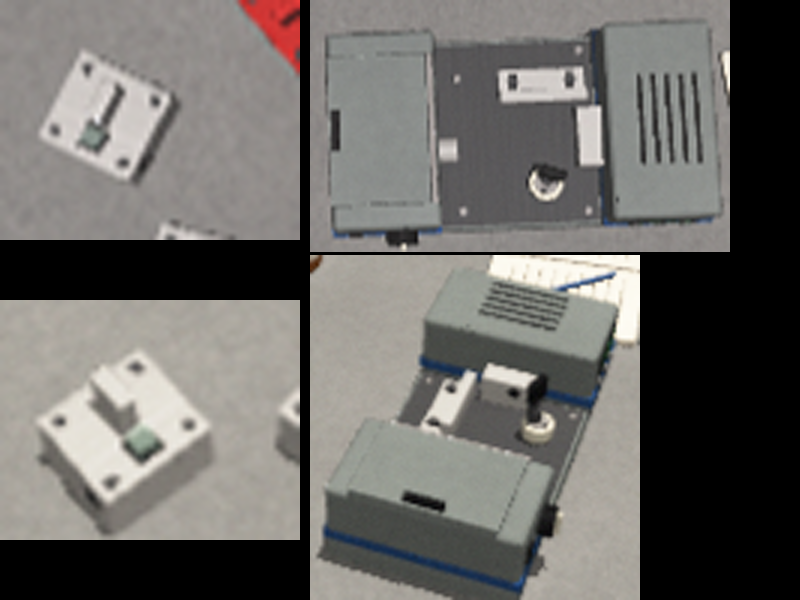

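The crop confirms it: the block at top (222,195) has the lug and the greenish cell, with the cell facing away from the photometer towards lower-left. The clamp's black grip is at top (377,217), nearly along y, with the white cam below it. Next I refine the poses in both views.

```bash
python3 - <<'E'
from h import *
for f,bw in(('top0',((205,180,35,32),(295,155,50,95),(385,155,51,95),(340,180,45,60))),('side0',((255,282,40,40),(290,180,85,70),(325,130,70,55),(350,165,35,50)))):
    d=load(f);W=cloud(d);Z=W[...,2]
    def box(b): m=np.zeros(Z.shape,bool);m[b[1]:b[1]+b[3],b[0]:b[0]+b[2]]=1;return m
    def rays(m,h): v,u=np.nonzero(m);return np.array([ray(d,a,b,h)[:2] for a,b in zip(u,v)],np.float32)
    hsv=cv2.cvtColor(d['img'],cv2.COLOR_RGB2HSV);V=hsv[...,2]
    m=box(bw[0]);
    top=m&(Z>.03)&(Z<.042);lug=m&(Z>.06)&(Z<.07)
    print(f,'block top',cv2.minAreaRect(rays(top,.036)),top.sum(),'lug',cv2.minAreaRect(rays(lug,.064)),lug.sum())
    top=m&(Z>.025);print(' all',cv2.minAreaRect(rays(top,.036)))
    g=m&(hsv[...,1]>35)&(Z>.03)&(hsv[...,0]>35)&(hsv[...,0]<100); print(' cell',rays(g,.044).mean(0) if g.any() else None,g.sum())
    for b,n,h in((bw[1],'lamp',.111),(bw[2],'det',.105)):
        t=box(b)&(Z>.097)&(Z<.125); r=cv2.minAreaRect(rays(t,h)); print(' ',n,r,t.sum())
    k=box(bw[3])&(Z>.085)&(V<60)&(Z<.125); 
    if k.sum()>3: print('  grip',cv2.minAreaRect(rays(k,.108)),k.sum(),rays(k,.106).mean(0), np.argwhere(k).mean(0))
    wt=box(bw[3])&(V>150)&(Z>.036)&(Z<.062); n,L,S,C=cv2.connectedComponentsWithStats(wt.astype(np.uint8))
    for i in range(1,n):
        if S[i,4]>8: print('  white',S[i],C[i].round(1),W[L==i].mean(0).round(4),cv2.minAreaRect(W[L==i][:,:2].astype(np.float32)))
E
```

```text
top0 block top ((0.5923749208450317, 0.28881606459617615), (0.06590183079242706, 0.058850836008787155), 62.03656005859375) 310 lug ((0.5973733067512512, 0.28589826822280884), (0.009781179018318653, 0.02476101741194725), 63.36324691772461) 23
 all ((0.5921672582626343, 0.2885439097881317), (0.06664441525936127, 0.0588449090719223), 61.92204666137695)
 cell None 0
  lamp ((0.5491048693656921, -0.018236812204122543), (0.19865071773529053, 0.10945127159357071), 0.8611893057823181) 2380
  det ((0.5533159375190735, -0.29699528217315674), (0.20076477527618408, 0.11009447276592255), 0.8612011075019836) 2360
  grip ((0.5027774572372437, -0.18597619235515594), (0.026414383202791214, 0.01047002337872982), 69.913330078125) 31 [ 0.50347066 -0.18554914] [217.48387097 375.22580645]
  white [358 183  27  11 131] [371.1 189.7] [ 0.596  -0.1828  0.0493] ((0.5997721552848816, -0.18227767944335938), (0.033905986696481705, 0.07901795953512192), 5.760444164276123)
  white [368 218  11   9  51] [372.5 222.6] [ 0.4926 -0.1829  0.0506] ((0.4928443729877472, -0.18286821246147156), (0.03271855413913727, 0.0213
[... 292 characters left out ...]
880500793, 0.2920112907886505), (0.06773737818002701, 0.06948104500770569), 62.51226043701172)
 cell None 0
  lamp ((0.550578773021698, -0.010040178894996643), (0.19768132269382477, 0.11914315819740295), 0.7026712894439697) 2008
  det ((0.5551129579544067, -0.25735223293304443), (0.2018435150384903, 0.1851295530796051), 0.9318453669548035) 1288
  grip ((0.4803231954574585, -0.10383813083171844), (0.020208533853292465, 0.19373227655887604), 19.028244018554688) 45 [ 0.5002663  -0.16665168] [176.11111111 365.6       ]
  white [361 183  10   7  41] [366.7 186.7] [ 0.4951 -0.1792  0.0511] ((0.49467411637306213, -0.18057839572429657), (0.03376283496618271, 0.020428059622645378), 62.61354064941406)
```

```bash
cat >> h.py <<'E'
def to(x,y,z,psi):
    s=readout.get_state();p=np.array(s['position']);R=cv2.Rodrigues(np.eye(3))[0]
    from scipy.spatial.transform import Rotation as Ro
    M=Ro.from_euler('xyz',s['tcp_rot']).as_matrix()
    t=M.T@(np.array([x,y,z])-p)*1000
    print('tx %.1f ty %.1f tz %.1f roll %.3f'%(*t,-( (psi-s['tcp_rot'][2]+np.pi)%(2*np.pi)-np.pi)))
E
python3 -m inch '[{"tx":406,"ty":-190,"roll":0.78},{"tx":406,"ty":-190,"roll":0.78},{"tx":406,"ty":-190,"roll":0.78},{"tx":406,"ty":-190,"roll":0.78,"claw":50},{"tx":406,"ty":-190,"roll":0.78,"claw":50},{"tx":406,"ty":-190,"roll":0.78,"claw":50},{"tx":406,"ty":-190,"roll":0.78,"claw":50},{"tx":406,"ty":-190,"roll":0.78,"claw":50}]' 30; python3 -c "
from h import *
st();to(.601,.2862,.15,-.489)"
```

```text
{'time': 0.1, 'joint_positions': [1.2353, 0.707, -0.0276, 1.485, 0.022, 0.9509, -0.0755], 'position': [0.1664, -0.5502, 0.2559], 'tcp_rot': [-3.1406, 0.0, 0.2938], 'ft_force': [0.2903, 1.0867, -0.9468], 'ft_torque': [0.012, -0.0048, -0.0344], 'gripper_width': 0.9972}
tx 658.1 ty -674.6 tz 106.5 roll 0.783schema error: expected keys tx, ty, tz, roll, claw
```

```bash
python3 -m inch '[{"tx":406,"ty":-190,"tz":0,"roll":0.78,"claw":50},{"tx":406,"ty":-190,"tz":0,"roll":0.78,"claw":50},{"tx":406,"ty":-190,"tz":0,"roll":0.78,"claw":50},{"tx":406,"ty":-190,"tz":0,"roll":0.78,"claw":50},{"tx":406,"ty":-190,"tz":0,"roll":0.78,"claw":50},{"tx":406,"ty":-190,"tz":0,"roll":0.78,"claw":50},{"tx":406,"ty":-190,"tz":0,"roll":0.78,"claw":50},{"tx":406,"ty":-190,"tz":0,"roll":0.78,"claw":50}]' 30; python3 -c "
from h import *
st();to(.601,.2862,.15,-.489);to(.601,.2862,.25,-.489)"
```

```text
time: 0.77
position: [0.4159, -0.3258, 0.2562]
tcp_rot: [3.142, 0.0, -0.489]
ft_force: [-0.6, -0.8, -0.1]
gripper_width: 0.586
{'time': 0.7667, 'joint_positions': [0.4593, 0.6533, 0.2679, 1.6604, -0.2144, 0.8573, -1.2439], 'position': [0.4159, -0.3258, 0.2562], 'tcp_rot': [3.1416, 0.0004, -0.4887], 'ft_force': [-0.6343, -0.8297, -0.0703], 'ft_torque': [-0.0372, -0.0484, -0.0019], 'gripper_width': 0.5861}
tx -123.9 ty -627.2 tz 106.2 roll 0.000
tx -123.9 ty -627.2 tz 6.2 roll 0.000
```

```bash
python3 -m inch '[{"tx":-62,"ty":-314,"tz":0,"roll":0,"claw":50},{"tx":-62,"ty":-314,"tz":0,"roll":0,"claw":50},{"tx":-62,"ty":-314,"tz":0,"roll":0,"claw":50},{"tx":-62,"ty":-314,"tz":0,"roll":0,"claw":50},{"tx":-62,"ty":-314,"tz":0,"roll":0,"claw":50},{"tx":-62,"ty":-314,"tz":0,"roll":0,"claw":50},{"tx":-62,"ty":-314,"tz":0,"roll":0,"claw":50},{"tx":-62,"ty":-314,"tz":0,"roll":0,"claw":50}]' 30; python3 -m inch '[{"tx":-62,"ty":-314,"tz":0,"roll":0,"claw":50},{"tx":-62,"ty":-314,"tz":0,"roll":0,"claw":50},{"tx":-62,"ty":-314,"tz":0,"roll":0,"claw":50},{"tx":-62,"ty":-314,"tz":0,"roll":0,"claw":50},{"tx":-62,"ty":-314,"tz":0,"roll":0,"claw":50},{"tx":-62,"ty":-314,"tz":0,"roll":0,"claw":50},{"tx":-62,"ty":-314,"tz":0,"roll":0,"claw":50},{"tx":-62,"ty":-314,"tz":0,"roll":0,"claw":50}]' 30; python3 -c "
from h import *
st();to(.601,.2862,.15,-.489)"
```

```text
time: 1.43
position: [0.507, -0.017, 0.2561]
tcp_rot: [-3.141, 0.001, -0.483]
ft_force: [0.5, 0.1, -0.1]
gripper_width: 0.58
time: 2.1
position: [0.598, 0.2897, 0.2557]
tcp_rot: [-3.141, 0.001, -0.483]
ft_force: [-0.1, -0.2, -0.2]
gripper_width: 0.584
{'time': 2.1, 'joint_positions': [-0.6442, 0.893, 0.3854, 1.1083, -0.3213, 1.1965, -2.3279], 'position': [0.598, 0.2897, 0.2557], 'tcp_rot': [-3.1412, 0.0013, -0.4833], 'ft_force': [-0.0968, -0.1777, -0.1744], 'ft_torque': [0.0249, 0.0767, -0.0131], 'gripper_width': 0.5836}
tx 4.4 ty 1.7 tz 105.7 roll 0.006
```

```bash
python3 -m inch '[{"tx":4,"ty":2,"tz":140,"roll":0,"claw":50},{"tx":4,"ty":2,"tz":140,"roll":0,"claw":50},{"tx":4,"ty":2,"tz":140,"roll":0,"claw":50},{"tx":4,"ty":2,"tz":140,"roll":0,"claw":50},{"tx":4,"ty":2,"tz":140,"roll":0,"claw":50}]' 30; python3 - <<'E'
from h import *
d=grab('side','s1');st()
i=d['img'][200:340,210:340,::-1]
s=readout.get_state();p=np.array(s['position']);psi=s['tcp_rot'][2];ty=np.array([np.sin(psi),-np.cos(psi),0])
i=cv2.resize(i,None,fx=4,fy=4,interpolation=cv2.INTER_CUBIC)
for q in(p-[0,0,.025],p-[0,0,.045],p-[0,0,.025]+.025*ty,p-[0,0,.025]-.025*ty):
    u=proj(d,q)[0];cv2.circle(i,tuple(int(a) for a in (u-[210,200])*4),3,(255,0,255),-1)
cv2.imwrite('pics/s1c.png',i)
E
```

```text
time: 2.52
position: [0.5993, 0.2811, 0.1121]
tcp_rot: [3.136, 0.004, -0.487]
ft_force: [-1.0, -1.0, 0.4]
gripper_width: 0.586
{'time': 2.5667, 'joint_positions': [-0.6222, 1.0428, 0.3333, 1.2679, -0.3711, 0.8933, -2.2666], 'position': [0.6005, 0.2815, 0.1151], 'tcp_rot': [3.1394, 0.0016, -0.4864], 'ft_force': [0.5801, 0.4856, 0.2929], 'ft_torque': [0.0588, 0.0215, 0.0295], 'gripper_width': 0.5901}
```

View pics/s1c.png

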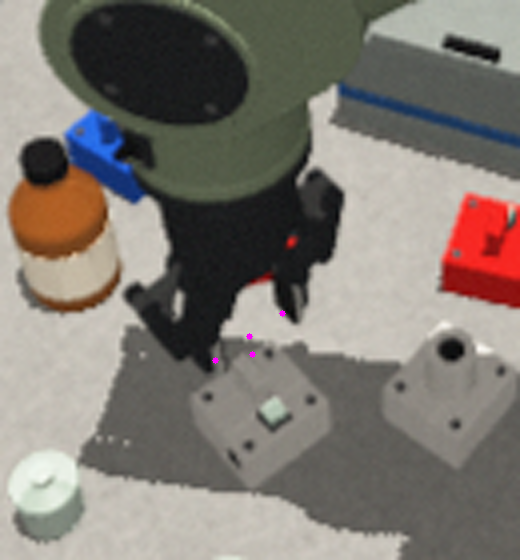

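The fingers at about (213,360) and (292,315) straddle the lug at about (250,355), with clearance to the cell at (273,410). I correct the position and go down.

```bash
python3 -m inch '[{"tx":0,"ty":0,"tz":0,"roll":0,"claw":45}]' 30; python3 -c "
from h import *
st();to(.6005,.2862,.065,-.489)"
```

```text
time: 2.65
position: [0.6016, 0.282, 0.1176]
tcp_rot: [-3.14, -0.001, -0.486]
ft_force: [0.8, 0.6, 1.1]
gripper_width: 0.526
{'time': 2.65, 'joint_positions': [-0.6224, 1.0396, 0.3341, 1.2663, -0.371, 0.8941, -2.2667], 'position': [0.6016, 0.282, 0.1176], 'tcp_rot': [-3.1405, -0.0009, -0.4862], 'ft_force': [0.7729, 0.6462, 1.102], 'ft_torque': [0.0511, 0.0297, 0.0101], 'gripper_width': 0.5263}
tx -2.9 ty -3.2 tz 52.6 roll 0.003
```

```bash
python3 -m inch '[{"tx":-3,"ty":-3,"tz":15,"roll":0,"claw":40},{"tx":-3,"ty":-3,"tz":30,"roll":0,"claw":40},{"tx":-3,"ty":-3,"tz":42,"roll":0,"claw":40},{"tx":-3,"ty":-3,"tz":50,"roll":0,"claw":40},{"tx":-3,"ty":-3,"tz":53,"roll":0,"claw":36},{"tx":-3,"ty":-3,"tz":53,"roll":0,"claw":32},{"tx":-3,"ty":-3,"tz":53,"roll":0,"claw":28},{"tx":-3,"ty":-3,"tz":53,"roll":0,"claw":24}]' 20;  python3 -m inch '[{"tx":0,"ty":0,"tz":0,"roll":0,"claw":20},{"tx":0,"ty":0,"tz":0,"roll":0,"claw":20}]' 20; python3 - <<'E'
from h import *
st();to(.6005,.2862,.065,-.489)
d=grab('side','s2')
i=d['img'][230:350,220:340,::-1]
cv2.imwrite('pics/s2c.png',cv2.resize(i,None,fx=4,fy=4,interpolation=cv2.INTER_CUBIC))
E
```

```text
time: 3.32
position: [0.6001, 0.286, 0.0642]
tcp_rot: [-3.141, -0.001, -0.486]
ft_force: [-0.3, -0.5, -0.7]
gripper_width: 0.282
time: 3.48
position: [0.5999, 0.286, 0.0638]
tcp_rot: [-3.141, -0.0, -0.486]
ft_force: [-0.2, -0.6, 0.7]
gripper_width: 0.235
{'time': 3.4833, 'joint_positions': [-0.6203, 1.1122, 0.3108, 1.2868, -0.3918, 0.8012, -2.2562], 'position': [0.5999, 0.286, 0.0638], 'tcp_rot': [-3.1411, -0.0003, -0.4862], 'ft_force': [-0.2227, -0.6254, 0.7368], 'ft_torque': [0.0324, -0.0009, -0.0286], 'gripper_width': 0.2351}
tx 0.4 ty -0.5 tz -1.2 roll 0.003
```

View pics/s2c.png

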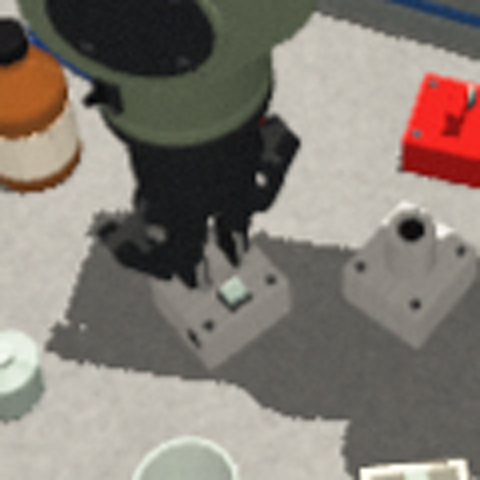

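The lug at (210,260) stands between the two fingers at (190,275) and (235,250). The cell at (233,292) is clear, so I close gently.

```bash
python3 -m inch '[{"tx":0,"ty":0,"tz":-1,"roll":0,"claw":16},{"tx":0,"ty":0,"tz":-1,"roll":0,"claw":14},{"tx":0,"ty":0,"tz":-1,"roll":0,"claw":12},{"tx":0,"ty":0,"tz":-1,"roll":0,"claw":10},{"tx":0,"ty":0,"tz":-1,"roll":0,"claw":8},{"tx":0,"ty":0,"tz":-1,"roll":0,"claw":5},{"tx":0,"ty":0,"tz":-1,"roll":0,"claw":2},{"tx":0,"ty":0,"tz":-1,"roll":0,"claw":0}]' 20; python3 -m inch '[{"tx":0,"ty":0,"tz":0,"roll":0,"claw":0},{"tx":0,"ty":0,"tz":0,"roll":0,"claw":0},{"tx":0,"ty":0,"tz":0,"roll":0,"claw":0}]' 50;python3 -m inch '[{"tx":0,"ty":0,"tz":-3,"roll":0,"claw":0},{"tx":0,"ty":0,"tz":-10,"roll":0,"claw":0},{"tx":0,"ty":0,"tz":-25,"roll":0,"claw":0},{"tx":0,"ty":0,"tz":-50,"roll":0,"claw":0},{"tx":0,"ty":0,"tz":-85,"roll":0,"claw":0},{"tx":0,"ty":0,"tz":-120,"roll":0,"claw":0},{"tx":0,"ty":0,"tz":-140,"roll":0,"claw":0},{"tx":0,"ty":0,"tz":-150,"roll":0,"claw":0}]' 50; python3 -c "
from h import *
st()"
```

```text
time: 4.2
position: [0.6, 0.2863, 0.0646]
tcp_rot: [-3.141, -0.0, -0.486]
ft_force: [2.6, 4.3, 4.8]
gripper_width: 0.113
time: 4.45
position: [0.6, 0.2863, 0.0646]
tcp_rot: [-3.141, -0.0, -0.486]
ft_force: [2.1, 4.3, 5.8]
gripper_width: 0.106
time: 5.12
position: [0.6002, 0.2856, 0.2175]
tcp_rot: [-3.14, -0.002, -0.487]
ft_force: [0.9, 0.2, -3.1]
gripper_width: 0.107
{'time': 5.1167, 'joint_positions': [-0.6388, 0.9268, 0.3755, 1.1692, -0.3347, 1.1013, -2.3085], 'position': [0.6002, 0.2856, 0.2175], 'tcp_rot': [-3.1397, -0.0019, -0.4866], 'ft_force': [0.8655, 0.2414, -3.0856], 'ft_torque': [0.0204, -0.0277, -0.0286], 'gripper_width': 0.1065}
```

```bash
python3 -c "
from h import *
to(.5553,-.177,.2175,.014)"
```

```text
tx 176.6 ty 429.9 tz -0.5 roll -0.501
```

```bash
python3 -m inch '[{"tx":5,"ty":12,"tz":0,"roll":-0.03,"claw":0},{"tx":15,"ty":37,"tz":0,"roll":-0.1,"claw":0},{"tx":28,"ty":68,"tz":0,"roll":-0.2,"claw":0},{"tx":42,"ty":103,"tz":0,"roll":-0.3,"claw":0},{"tx":57,"ty":139,"tz":0,"roll":-0.4,"claw":0},{"tx":72,"ty":175,"tz":0,"roll":-0.46,"claw":0},{"tx":87,"ty":211,"tz":0,"roll":-0.5,"claw":0},{"tx":101,"ty":246,"tz":0,"roll":-0.5,"claw":0}]' 50; python3 -c "
from h import *
to(.5553,-.177,.2175,.014)"
```

```text
time: 5.78
position: [0.573, 0.019, 0.2136]
tcp_rot: [3.141, 0.002, 0.017]
ft_force: [2.3, -0.3, -2.7]
gripper_width: 0.108
tx -20.9 ty 195.7 tz -3.8 roll 0.003
```

```bash
python3 -m inch '[{"tx":-4,"ty":36,"tz":0,"roll":0,"claw":0},{"tx":-8,"ty":72,"tz":0,"roll":0,"claw":0},{"tx":-12,"ty":108,"tz":0,"roll":0,"claw":0},{"tx":-15,"ty":140,"tz":0,"roll":0,"claw":0},{"tx":-17,"ty":165,"tz":0,"roll":0,"claw":0},{"tx":-19,"ty":182,"tz":0,"roll":0,"claw":0},{"tx":-19,"ty":182,"tz":0,"roll":0,"claw":0},{"tx":-19,"ty":182,"tz":0,"roll":0,"claw":0}]' 50; python3 -c "
from h import *
st();to(.5553,-.177,.115,.014)"
```

```text
time: 6.45
position: [0.5569, -0.1616, 0.2135]
tcp_rot: [-3.141, 0.002, 0.012]
ft_force: [0.7, 0.6, -3.2]
gripper_width: 0.11
{'time': 6.45, 'joint_positions': [0.1578, 0.7721, 0.14, 1.5254, -0.1294, 0.855, -1.2148], 'position': [0.5569, -0.1616, 0.2135], 'tcp_rot': [-3.1411, 0.0018, 0.0122], 'ft_force': [0.7234, 0.6003, -3.2093], 'ft_torque': [0.062, -0.0053, 0.0212], 'gripper_width': 0.1101}
tx -1.6 ty 15.4 tz 98.5 roll -0.002
```

```bash
python3 -m inch '[{"tx":-1,"ty":8,"tz":20,"roll":0,"claw":0},{"tx":-1.5,"ty":15,"tz":40,"roll":0,"claw":0},{"tx":-1.5,"ty":15,"tz":55,"roll":0,"claw":0},{"tx":-1.5,"ty":15,"tz":62,"roll":0,"claw":0},{"tx":-1.5,"ty":15,"tz":62,"roll":0,"claw":0},{"tx":-1.5,"ty":15,"tz":62,"roll":0,"claw":0}]' 50; python3 - <<'E'
from h import *
st();t=grab('top','t3');d=grab('side','s3')
o=np.zeros((560,800,3),np.uint8)
a=cv2.resize(t['img'][165:245,330:400,::-1],None,fx=5.7,fy=5.7,interpolation=cv2.INTER_CUBIC);b=cv2.resize(d['img'][120:220,310:410,::-1],None,fx=4,fy=4,interpolation=cv2.INTER_CUBIC)
o[:a.shape[0],:a.shape[1]]=a;o[:b.shape[0],400:400+b.shape[1]]=b
cv2.imwrite('pics/c3.png',o)
E
```

```text
time: 6.95
position: [0.5565, -0.1752, 0.1525]
tcp_rot: [-3.141, 0.0, 0.015]
ft_force: [-0.1, -0.1, -1.8]
gripper_width: 0.106
{'time': 6.95, 'joint_positions': [0.1913, 0.8586, 0.1194, 1.5751, -0.1382, 0.7165, -1.1819], 'position': [0.5565, -0.1752, 0.1525], 'tcp_rot': [-3.1411, 0.0003, 0.0148], 'ft_force': [-0.1181, -0.1324, -1.839], 'ft_torque': [-0.0464, 0.0081, -0.0013], 'gripper_width': 0.1059}
```

View pics/c3.png

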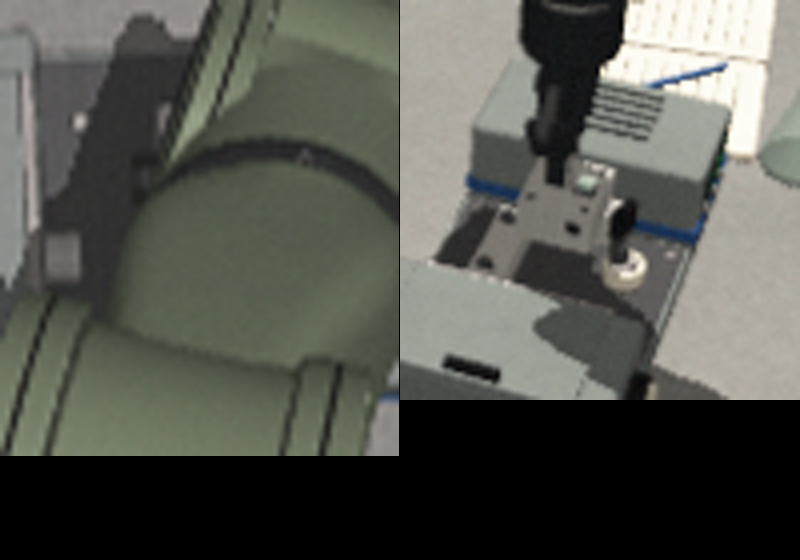

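```bash
python3 - <<'E'
from h import *
d=load('s3');W=cloud(d);Z=W[...,2];V=cv2.cvtColor(d['img'],cv2.COLOR_RGB2HSV)[...,2]
m=np.zeros(Z.shape,bool);m[155:200,320:372]=1
m&=(abs(Z-.124)<.012)&(V>85)
v,u=np.nonzero(m);P=np.array([ray(d,a,b,.124)[:2] for a,b in zip(u,v)],np.float32)
print(m.sum(),cv2.minAreaRect(P),np.median(Z[m]))
n,L,S,C=cv2.connectedComponentsWithStats(m.astype(np.uint8));print(S)
q=(P[:,1]>-.165)  # +y part, unhidden
for lo in np.arange(-.2,-.135,.008):
    k=(P[:,1]>=lo)&(P[:,1]<lo+.008)
    if k.any(): print(round(lo,3),k.sum(),P[k,0].min().round(4),P[k,0].max().round(4))
# rail and snout from initial side image, cam/grip
for f in('side0','s3'):
    e=load(f);W=cloud(e);Z=W[...,2];H=cv2.cvtColor(e['img'],cv2.COLOR_RGB2HSV)
    k=np.zeros(Z.shape,bool);k[165:225,350:385]=1
    w=k&(H[...,2]>140)&(Z>.03)&(Z<.065)&(W[...,0]<.53)
    vv,uu=np.nonzero(w);Q=np.array([ray(e,a,b,.051)[:2] for a,b in zip(uu,vv)],np.float32)
    if len(Q)>5: print(f,'cam',w.sum(),cv2.minAreaRect(Q),Q.min(0),Q.max(0))
    w=k&(H[...,2]<60)&(abs(Z-.106)<.008);vv,uu=np.nonzero(w);Q=np.array([ray(e,a,b,.108)[:2] for a,b in zip(uu,vv)],np.float32)
    if len(Q)>5: print(f,'grip',w.sum(),cv2.minAreaRect(Q),Q.mean(0))
e=load('side0');W=cloud(e);Z=W[...,2];H=cv2.cvtColor(e['img'],cv2.COLOR_RGB2HSV)
k=np.zeros(Z.shape,bool);k[160:200,320:352]=1;w=k&(H[...,2]>140)&(abs(Z-.056)<.006)
vv,uu=np.nonzero(w);Q=np.array([ray(e,a,b,.056)[:2] for a,b in zip(uu,vv)],np.float32);print('rail side',w.sum(),cv2.minAreaRect(Q))
e=load('top0');W=cloud(e);Z=W[...,2];H=cv2.cvtColor(e['img'],cv2.COLOR_RGB2HSV)
k=np.zeros(Z.shape,bool);k[178:200,350:388]=1;w=k&(H[...,2]>130)&(abs(Z-.056)<.012)
vv,uu=np.nonzero(w);Q=np.array([ray(e,a,b,.056)[:2] for a,b in zip(uu,vv)],np.float32);print('rail top',w.sum(),cv2.minAreaRect(Q))
E
```

```text
523 ((0.5603569746017456, -0.10853300988674164), (0.1236894503235817, 0.1860046088695526), 17.103609085083008) 0.11614524368640641
[[     0      0    640    400 255477]
 [   339    159     24     18    248]
 [   320    186     31     14    272]
 [   337    190      1      1      1]
 [   355    196      1      1      1]
 [   362    198      1      1      1]]
-0.2 18 0.5227 0.5816
-0.192 20 0.5198 0.5829
-0.184 22 0.5199 0.5826
-0.176 22 0.5213 0.581
-0.168 33 0.5199 0.5823
-0.16 33 0.52 0.582
-0.152 32 0.52 0.5817
-0.144 33 0.5201 0.5801
-0.136 19 0.5229 0.577
side0 cam 66 ((0.4757816195487976, -0.1488078236579895), (0.0554383285343647, 0.2334064096212387), 17.20802879333496) [ 0.43674317 -0.25508368] [ 0.5334832 -0.0387262]
side0 grip 21 ((0.5046455264091492, -0.17997968196868896), (0.034089334309101105, 0.010057182051241398), 75.16297912597656) [ 0.5041675  -0.18044192]
s3 cam 76 ((0.466785728931427, -0.155353844165802), (0.06119990348815918, 0.2329653799533844), 29.164016723632812) [ 0.43674317 -0.25508368] [ 0.5319719 -0.0387262]
s3 grip 31 ((0.514289379119873, -0.16590100526809692), (0.06294475495815277, 0.02070033922791481), 55.76793670654297) [ 0.5092219  -0.17402567]
rail side 84 ((0.5903100371360779, -0.18911409378051758), (0.10199109464883804, 0.03055429644882679), 79.6480941772461)
rail top 117 ((0.5896791815757751, -0.1883835792541504), (0.09250961244106293, 0.031142303720116615), 74.83698272705078)
```

```bash
python3 -m inch '[{"tx":-2,"ty":2,"tz":8,"roll":0,"claw":0},{"tx":-2,"ty":2,"tz":16,"roll":0,"claw":0},{"tx":-2,"ty":2,"tz":24,"roll":0,"claw":0},{"tx":-2,"ty":2,"tz":31,"roll":0,"claw":0},{"tx":-2,"ty":2,"tz":36,"roll":0,"claw":0},{"tx":-2,"ty":2,"tz":40,"roll":0,"claw":0},{"tx":-2,"ty":2,"tz":43,"roll":0,"claw":0},{"tx":-2,"ty":2,"tz":43,"roll":0,"claw":0}]' 50; python3 - <<'E'
from h import *
st();d=grab('side','s4')
cv2.imwrite('pics/c4.png',cv2.resize(d['img'][120:220,310:410,::-1],None,fx=5,fy=5,interpolation=cv2.INTER_CUBIC))
E
```

```text
time: 7.72
position: [0.5542, -0.178, 0.1087]
tcp_rot: [-3.141, 0.001, 0.014]
ft_force: [-0.0, 0.1, -4.2]
gripper_width: 0.108
{'time': 7.7167, 'joint_positions': [0.2037, 0.9227, 0.1053, 1.6093, -0.1453, 0.618, -1.1709], 'position': [0.5542, -0.178, 0.1087], 'tcp_rot': [-3.1413, 0.0007, 0.0138], 'ft_force': [-0.0154, 0.1367, -4.1653], 'ft_torque': [0.023, -0.0187, -0.0196], 'gripper_width': 0.1083}
```

View pics/c4.png

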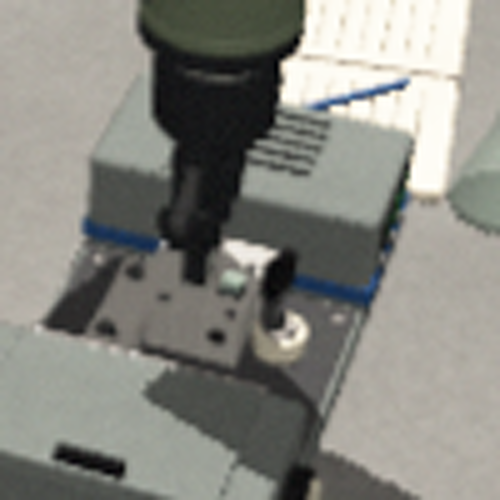

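The block at (200,310) hangs between the rail at about (105,320) and the cam at (280,335). There is no side force, and I lower it the rest in small steps.

```bash
python3 -m inch '[{"tx":0,"ty":0,"tz":4,"roll":0,"claw":0},{"tx":0,"ty":0,"tz":8,"roll":0,"claw":0},{"tx":0,"ty":0,"tz":10,"roll":0,"claw":0},{"tx":0,"ty":0,"tz":11,"roll":0,"claw":0},{"tx":0,"ty":0,"tz":12,"roll":0,"claw":0},{"tx":0,"ty":0,"tz":12,"roll":0,"claw":0}]' 50;python3 -m inch '[{"tx":0,"ty":0,"tz":0.6,"roll":0,"claw":0},{"tx":0,"ty":0,"tz":1,"roll":0,"claw":0}]' 50; python3 -m inch '[{"tx":0,"ty":0,"tz":0.5,"roll":0,"claw":0},{"tx":0,"ty":0,"tz":0.5,"roll":0,"claw":0}]' 50
```

```text
time: 8.27
position: [0.5543, -0.1781, 0.0972]
tcp_rot: [-3.141, 0.0, 0.014]
ft_force: [0.3, -0.8, -3.0]
gripper_width: 0.106
time: 8.43
position: [0.5544, -0.1781, 0.0963]
tcp_rot: [-3.142, -0.0, 0.014]
ft_force: [0.2, 0.7, -2.7]
gripper_width: 0.104
time: 8.6
position: [0.5543, -0.1781, 0.0958]
tcp_rot: [-3.141, 0.0, 0.014]
ft_force: [0.4, -0.5, -3.2]
gripper_width: 0.102
```

```bash
for i in 1 2; do python3 -m inch '[{"tx":0,"ty":0,"tz":0.5,"roll":0,"claw":0},{"tx":0,"ty":0,"tz":0.5,"roll":0,"claw":0}]' 50 | grep -E "pos|force"; done; python3 -m inch '[{"tx":0,"ty":0,"tz":0.4,"roll":0,"claw":0},{"tx":0,"ty":0,"tz":0.4,"roll":0,"claw":0}]' 50
```

```text
position: [0.5543, -0.178, 0.0953]
ft_force: [0.8, 0.3, -3.0]
position: [0.5543, -0.1781, 0.0947]
ft_force: [-0.4, -0.2, -3.3]
time: 9.1
position: [0.5543, -0.1781, 0.0946]
tcp_rot: [-3.141, -0.0, 0.014]
ft_force: [-0.8, 0.5, 3.3]
gripper_width: 0.105
```

```bash
python3 -m inch '[{"tx":0,"ty":1,"tz":-0.2,"roll":0,"claw":0},{"tx":0,"ty":2,"tz":-0.2,"roll":0,"claw":0},{"tx":0,"ty":3,"tz":-0.2,"roll":0,"claw":0},{"tx":0,"ty":4,"tz":-0.2,"roll":0,"claw":0}]' 50 | grep -E "pos|force"; for i in 1 2 3; do python3 -m inch '[{"tx":0,"ty":0.5,"tz":0,"roll":0,"claw":0},{"tx":0,"ty":0.8,"tz":0,"roll":0,"claw":0}]' 50| grep -E "pos|force";done
```

```text
position: [0.5546, -0.1819, 0.0947]
ft_force: [-0.2, -0.4, -2.4]
position: [0.5545, -0.1829, 0.0947]
ft_force: [2.0, 3.0, 0.4]
position: [0.5545, -0.1836, 0.0947]
ft_force: [0.9, 2.0, -0.1]
position: [0.5545, -0.1844, 0.0947]
ft_force: [1.1, 4.4, 5.4]
```

```bash
for i in 1 2 3; do python3 -m inch '[{"tx":0,"ty":0.3,"tz":-0.05,"roll":0,"claw":0},{"tx":0,"ty":0.6,"tz":-0.1,"roll":0,"claw":0}]' 50| grep -E "pos|rot|force";done
```

```text
position: [0.5544, -0.1853, 0.0946]
tcp_rot: [3.141, 0.0, 0.014]
ft_force: [1.1, 3.7, 2.8]
position: [0.5543, -0.1859, 0.0946]
tcp_rot: [3.141, 0.0, 0.014]
ft_force: [0.6, -0.1, -1.6]
position: [0.5543, -0.1864, 0.0947]
tcp_rot: [-3.142, 0.0, 0.014]
ft_force: [-0.3, 2.0, -3.9]
```

```bash
for i in 1 2 3; do python3 -m inch '[{"tx":0,"ty":0.3,"tz":0,"roll":0,"claw":0},{"tx":0,"ty":0.6,"tz":0,"roll":0,"claw":0}]' 50| grep -E "pos|rot|force";done
```

```text
position: [0.5543, -0.1865, 0.0948]
tcp_rot: [-3.141, 0.001, 0.014]
ft_force: [0.1, 5.4, -1.9]
position: [0.5543, -0.1866, 0.0948]
tcp_rot: [-3.14, 0.001, 0.014]
ft_force: [-2.1, 9.7, -0.5]
position: [0.5543, -0.1866, 0.0948]
tcp_rot: [-3.139, 0.001, 0.015]
ft_force: [-1.7, 13.0, 1.8]
```

```bash
python3 -m inch '[{"tx":0.5,"ty":-1,"tz":0,"roll":0,"claw":0},{"tx":1,"ty":-1,"tz":0,"roll":0,"claw":0}]' 50| grep -E "pos|rot|force"; for i in 1 2 3 4; do python3 -m inch '[{"tx":0.3,"ty":0,"tz":0,"roll":0,"claw":0},{"tx":0.6,"ty":0,"tz":0,"roll":0,"claw":0}]' 50| grep -E "pos|rot|force";done
```

```text
position: [0.5549, -0.1865, 0.0947]
tcp_rot: [-3.141, 0.002, 0.014]
ft_force: [-4.9, 6.2, 1.9]
position: [0.5551, -0.1865, 0.0948]
tcp_rot: [-3.14, 0.003, 0.014]
ft_force: [-8.2, 7.3, 3.8]
position: [0.5553, -0.1864, 0.0948]
tcp_rot: [-3.14, 0.003, 0.014]
ft_force: [-11.2, 7.5, 7.0]
position: [0.5558, -0.1864, 0.0948]
tcp_rot: [-3.14, 0.004, 0.014]
ft_force: [-9.2, 7.4, 6.5]
position: [0.5564, -0.1864, 0.0948]
tcp_rot: [-3.14, 0.004, 0.014]
ft_force: [-10.1, 7.4, 7.6]
```

```bash
python3 -m inch '[{"tx":0,"ty":-0.5,"tz":-0.3,"roll":0,"claw":0},{"tx":0,"ty":-0.5,"tz":-0.3,"roll":0,"claw":0}]' 50| grep -E "pos|rot|force"; for i in 1 2 3; do python3 -m inch '[{"tx":0.3,"ty":0,"tz":0,"roll":0,"claw":0},{"tx":0.6,"ty":0,"tz":0,"roll":0,"claw":0}]' 50| grep -E "pos|rot|force";done
```

```text
position: [0.5575, -0.1864, 0.0951]
tcp_rot: [-3.141, 0.001, 0.014]
ft_force: [-2.1, 2.8, -2.4]
position: [0.5583, -0.1864, 0.0951]
tcp_rot: [-3.141, 0.001, 0.014]
ft_force: [-3.9, 4.8, -3.2]
position: [0.559, -0.1864, 0.0951]
tcp_rot: [-3.141, 0.0, 0.014]
ft_force: [-2.9, 4.9, -3.7]
position: [0.5596, -0.1864, 0.0951]
tcp_rot: [-3.141, 0.0, 0.014]
ft_force: [-3.1, 5.7, -3.2]
```

```bash
for i in 1 2 3 4; do python3 -m inch '[{"tx":0.3,"ty":0,"tz":0,"roll":0,"claw":0},{"tx":0.6,"ty":0,"tz":0,"roll":0,"claw":0}]' 50| grep -E "time|pos|rot|force";done
```

```text
time: 12.6
position: [0.5602, -0.1864, 0.0951]
tcp_rot: [-3.141, 0.0, 0.014]
ft_force: [-2.5, 4.0, -3.4]
time: 12.77
position: [0.5608, -0.1864, 0.0951]
tcp_rot: [-3.141, 0.0, 0.014]
ft_force: [-2.0, 4.8, -3.2]
time: 12.93
position: [0.5612, -0.1864, 0.0951]
tcp_rot: [-3.141, 0.001, 0.014]
ft_force: [-5.5, 3.1, -1.4]
time: 13.1
position: [0.5612, -0.1864, 0.0951]
tcp_rot: [-3.141, 0.002, 0.014]
ft_force: [-9.0, 4.9, 1.4]
```

```bash
python3 -m inch '[{"tx":0.5,"ty":0.5,"tz":0,"roll":0,"claw":0},{"tx":1,"ty":1,"tz":0,"roll":0,"claw":0},{"tx":1,"ty":1,"tz":0,"roll":0,"claw":0}]' 50| grep -E "time|pos|rot|force|tor"; python3 -c "
from h import *
st()"; python3 -m inch '[{"tx":-0.6,"ty":-0.3,"tz":0.4,"roll":0,"claw":0},{"tx":-0.8,"ty":-0.5,"tz":0.7,"roll":0,"claw":0},{"tx":-0.8,"ty":-0.5,"tz":0.7,"roll":0,"claw":0}]' 50; python3 -c "
from h import *
st()"
```

```text
time: 13.35
position: [0.5614, -0.1865, 0.0951]
tcp_rot: [-3.139, 0.004, 0.014]
ft_force: [-15.1, 10.2, 7.8]
{'time': 13.35, 'joint_positions': [0.2176, 0.9558, 0.1016, 1.5742, -0.1441, 0.6237, -1.1628], 'position': [0.5614, -0.1865, 0.0951], 'tcp_rot': [-3.1393, 0.0042, 0.014], 'ft_force': [-15.0562, 10.2174, 7.8497], 'ft_torque': [2.317, 3.2957, 0.0359], 'gripper_width': 0.1043}
time: 13.6
position: [0.5613, -0.1864, 0.0948]
tcp_rot: [-3.14, 0.002, 0.014]
ft_force: [-11.6, 9.2, 11.1]
gripper_width: 0.104
{'time': 13.6, 'joint_positions': [0.2172, 0.9554, 0.1016, 1.5774, -0.1442, 0.6187, -1.1628], 'position': [0.5613, -0.1864, 0.0948], 'tcp_rot': [-3.1403, 0.0023, 0.0141], 'ft_force': [-11.6254, 9.1697, 11.072], 'ft_torque': [1.828, 2.5406, 0.0126], 'gripper_width': 0.1042}
```

```bash
python3 -m inch '[{"tx":-0.8,"ty":-0.6,"tz":-0.4,"roll":0,"claw":0},{"tx":-0.8,"ty":-0.6,"tz":-0.4,"roll":0,"claw":0}]' 20;python3 -m inch '[{"tx":0,"ty":0,"tz":0,"roll":0,"claw":11},{"tx":0,"ty":0,"tz":0,"roll":0,"claw":13},{"tx":0,"ty":0,"tz":0,"roll":0,"claw":16},{"tx":0,"ty":0,"tz":0,"roll":0,"claw":20},{"tx":0,"ty":0,"tz":0,"roll":0,"claw":26},{"tx":0,"ty":0,"tz":0,"roll":0,"claw":32},{"tx":0,"ty":0,"tz":0,"roll":0,"claw":32},{"tx":0,"ty":0,"tz":0,"roll":0,"claw":32}]' 20
```

```text
time: 13.77
position: [0.5612, -0.1864, 0.095]
tcp_rot: [-3.142, 0.001, 0.014]
ft_force: [-5.0, 3.5, 1.0]
gripper_width: 0.105
time: 14.43
position: [0.5615, -0.1864, 0.0949]
tcp_rot: [-3.142, 0.0, 0.014]
ft_force: [-1.0, 0.7, 0.7]
gripper_width: 0.373
```

```bash
python3 -m inch '[{"tx":0,"ty":0,"tz":-4,"roll":0,"claw":32},{"tx":0,"ty":0,"tz":-10,"roll":0,"claw":32},{"tx":0,"ty":0,"tz":-25,"roll":0,"claw":32},{"tx":0,"ty":0,"tz":-45,"roll":0,"claw":32},{"tx":0,"ty":0,"tz":-65,"roll":0,"claw":32},{"tx":0,"ty":0,"tz":-80,"roll":-0.05,"claw":32},{"tx":0,"ty":0,"tz":-80,"roll":-0.12,"claw":32},{"tx":0,"ty":0,"tz":-80,"roll":-0.21,"claw":32}]' 20; python3 -c "
from h import *
to(.503,-.187,.165,1.225)"
```

```text
time: 15.1
position: [0.5619, -0.1864, 0.1765]
tcp_rot: [3.14, -0.002, 0.227]
ft_force: [0.2, 0.8, -0.6]
gripper_width: 0.37
tx -57.5 ty -12.7 tz 11.4 roll -0.998
```

```bash
python3 -m inch '[{"tx":-15,"ty":-3,"tz":0,"roll":-0.12,"claw":32},{"tx":-30,"ty":-6,"tz":0,"roll":-0.24,"claw":32},{"tx":-45,"ty":-10,"tz":0,"roll":-0.37,"claw":32},{"tx":-57,"ty":-13,"tz":5,"roll":-0.49,"claw":32},{"tx":-57,"ty":-13,"tz":11,"roll":-0.62,"claw":32},{"tx":-57,"ty":-13,"tz":11,"roll":-0.75,"claw":32},{"tx":-57,"ty":-13,"tz":11,"roll":-0.87,"claw":32},{"tx":-57,"ty":-13,"tz":11,"roll":-1.0,"claw":32}]' 20; python3 - <<'E'
from h import *
d=grab('side','s5');st();to(.503,-.187,.106,1.225)
i=cv2.resize(d['img'][120:220,310:410,::-1],None,fx=6,fy=6,interpolation=cv2.INTER_CUBIC)
s=readout.get_state();p=np.array(s['position'])
for z in(.108,.14):
    u=proj(d,[p[0],p[1],z])[0];cv2.circle(i,tuple(int(a) for a in (u-[310,120])*6),3,(255,0,255),-1)
cv2.imwrite('pics/c5.png',i)
E
```

```text
time: 15.77
position: [0.503, -0.1866, 0.1645]
tcp_rot: [3.141, 0.0, 1.22]
ft_force: [0.3, 0.3, -0.6]
gripper_width: 0.377
{'time': 15.8167, 'joint_positions': [0.4168, 0.7832, -0.2268, 1.7344, 0.2651, 0.6534, -0.2991], 'position': [0.503, -0.1868, 0.1645], 'tcp_rot': [3.1409, 0.0006, 1.2292], 'ft_force': [0.6983, -0.4302, 0.69], 'ft_torque': [-0.0318, 0.0219, 0.0329], 'gripper_width': 0.3735}
tx -0.2 ty 0.0 tz 58.5 roll 0.004
```

View pics/c5.png

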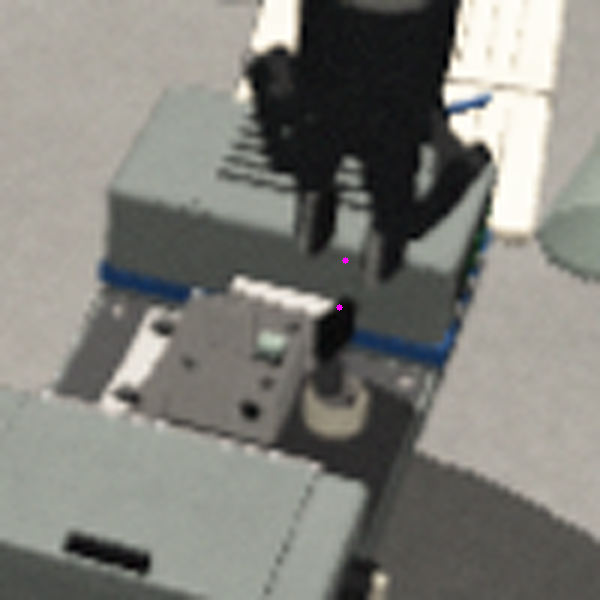

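The block sits against the white rail at (150,345) and the snout at (285,295). The projected tool axis (340,307) lands on the grip's top, so I go down over the grip.

```bash
python3 -m inch '[{"tx":0,"ty":0,"tz":10,"roll":0,"claw":32},{"tx":0,"ty":0,"tz":22,"roll":0,"claw":32},{"tx":0,"ty":0,"tz":34,"roll":0,"claw":32},{"tx":0,"ty":0,"tz":44,"roll":0,"claw":32},{"tx":0,"ty":0,"tz":52,"roll":0,"claw":32},{"tx":0,"ty":0,"tz":57,"roll":0,"claw":30},{"tx":0,"ty":0,"tz":58,"roll":0,"claw":25},{"tx":0,"ty":0,"tz":58,"roll":0,"claw":20}]' 20; python3 -m inch '[{"tx":0,"ty":0,"tz":0,"roll":0,"claw":17},{"tx":0,"ty":0,"tz":0,"roll":0,"claw":14},{"tx":0,"ty":0,"tz":0,"roll":0,"claw":12},{"tx":0,"ty":0,"tz":0,"roll":0,"claw":10},{"tx":0,"ty":0,"tz":0,"roll":0,"claw":8},{"tx":0,"ty":0,"tz":0,"roll":0,"claw":5},{"tx":0,"ty":0,"tz":0,"roll":0,"claw":0}]' 20; python3 -m inch '[{"tx":0,"ty":0,"tz":0,"roll":0,"claw":0},{"tx":0,"ty":0,"tz":0,"roll":0,"claw":0},{"tx":0,"ty":0,"tz":0,"roll":0,"claw":0}]' 40; python3 -c "
from h import *
st()"
```

```text
time: 16.48
position: [0.503, -0.1863, 0.1058]
tcp_rot: [-3.141, 0.0, 1.213]
ft_force: [0.3, -0.5, -0.5]
gripper_width: 0.235
time: 17.07
position: [0.5049, -0.1871, 0.1066]
tcp_rot: [3.137, -0.001, 1.213]
ft_force: [12.8, -4.6, -6.3]
gripper_width: 0.116
time: 17.32
position: [0.5049, -0.1871, 0.1066]
tcp_rot: [3.137, -0.001, 1.213]
ft_force: [12.0, -4.8, -4.8]
gripper_width: 0.108
{'time': 17.3167, 'joint_positions': [0.3937, 0.8775, -0.1849, 1.7743, 0.293, 0.5114, -0.3394], 'position': [0.5049, -0.1871, 0.1066], 'tcp_rot': [3.1365, -0.0005, 1.2132], 'ft_force': [11.9519, -4.8056, -4.8388], 'ft_torque': [-1.1701, -2.3503, -0.0528], 'gripper_width': 0.1084}
```

```bash
python3 -m inch '[{"tx":0,"ty":1,"tz":0,"roll":0,"claw":0},{"tx":0,"ty":1.9,"tz":0,"roll":0,"claw":0},{"tx":0,"ty":1.9,"tz":0,"roll":0,"claw":0}]' 60; python3 -c "
from h import *
st()"
```

```text
time: 17.57
position: [0.5052, -0.1872, 0.1066]
tcp_rot: [3.14, -0.0, 1.213]
ft_force: [1.6, -1.3, 6.0]
gripper_width: 0.102
{'time': 17.5667, 'joint_positions': [0.3942, 0.8789, -0.1865, 1.7692, 0.2918, 0.5191, -0.3379], 'position': [0.5052, -0.1872, 0.1066], 'tcp_rot': [3.1403, -0.0001, 1.2134], 'ft_force': [1.5725, -1.3246, 5.9704], 'ft_torque': [-0.1708, -0.1773, -0.0557], 'gripper_width': 0.102}
```

```bash
python3 -m inch '[{"tx":0,"ty":0,"tz":0,"roll":0.1,"claw":0},{"tx":0,"ty":0,"tz":0,"roll":0.2,"claw":0},{"tx":0,"ty":0,"tz":0,"roll":0.3,"claw":0},{"tx":0,"ty":0,"tz":0,"roll":0.4,"claw":0},{"tx":0,"ty":0,"tz":0,"roll":0.5,"claw":0},{"tx":0,"ty":0,"tz":0,"roll":0.6,"claw":0},{"tx":0,"ty":0,"tz":0,"roll":0.7,"claw":0},{"tx":0,"ty":0,"tz":0,"roll":0.8,"claw":0}]' 60; python3 -c "
from h import *
st()"
```

```text
time: 18.23
position: [0.5052, -0.1872, 0.1066]
tcp_rot: [3.141, -0.001, 0.409]
ft_force: [0.6, 0.1, 6.8]
gripper_width: 0.101
{'time': 18.2333, 'joint_positions': [0.2887, 0.8771, 0.013, 1.773, -0.0216, 0.4902, -0.8461], 'position': [0.5052, -0.1872, 0.1066], 'tcp_rot': [3.1408, -0.0012, 0.4086], 'ft_force': [0.5725, 0.067, 6.7855], 'ft_torque': [0.0216, -0.0135, 0.0423], 'gripper_width': 0.1008}
```

```bash
cat > q.py <<'E'
from h import *
s=readout.get_state();print('t %.2f a %.3f Tz %.3f F %s x %.4f y %.4f'%(s['time'],np.pi/2+.014-s['tcp_rot'][2],s['ft_torque'][2],np.round(s['ft_force'],1),s['position'][0],s['position'][1]))
E
python3 -m inch '[{"tx":0,"ty":0,"tz":0,"roll":0.1,"claw":0},{"tx":0,"ty":0,"tz":0,"roll":0.2,"claw":0}]' 60 >/dev/null; python3 q.py; for i in 1 2 3 4; do python3 -m inch '[{"tx":0,"ty":0,"tz":0,"roll":0.05,"claw":0}]' 60 >/dev/null; python3 q.py; python3 -m inch '[{"tx":0,"ty":0,"tz":0,"roll":0.05,"claw":0}]' 60 >/dev/null; python3 q.py;done
```

```text
t 18.40 a 1.376 Tz 0.051 F [-0.1 -0.3  7. ] x 0.5052 y -0.1871
t 18.48 a 1.427 Tz 0.094 F [0.5 0.5 7.1] x 0.5052 y -0.1871
t 18.57 a 1.474 Tz 0.094 F [ 0.7 -0.4  6.8] x 0.5052 y -0.1871
t 18.65 a 1.524 Tz 0.122 F [0.1 0.1 6.8] x 0.5052 y -0.1871
t 18.73 a 1.574 Tz 0.047 F [ 0.8 -0.3  7.8] x 0.5052 y -0.1871
t 18.82 a 1.624 Tz 0.038 F [1.3 0.9 6.9] x 0.5052 y -0.1871
t 18.90 a 1.674 Tz 0.003 F [ 0.7 -0.3  6.4] x 0.5052 y -0.1871
t 18.98 a 1.724 Tz 0.063 F [ 0.5 -0.5  6.5] x 0.5052 y -0.1871
t 19.07 a 1.774 Tz 0.036 F [1.  0.2 7.9] x 0.5052 y -0.1871
```

```bash
for i in 1 2 3 4; do python3 -m inch '[{"tx":0,"ty":0,"tz":0,"roll":0.03,"claw":0}]' 60 >/dev/null; python3 q.py; for k in 1 2; do python3 -m inch '[{"tx":0,"ty":0,"tz":0,"roll":0,"claw":0}]' 60 >/dev/null; python3 q.py; done;done
```

```text
t 19.15 a 1.804 Tz 0.083 F [1.3 0.3 7.2] x 0.5052 y -0.1870
t 19.23 a 1.803 Tz 0.033 F [ 1.5 -0.3  7.8] x 0.5052 y -0.1871
t 19.32 a 1.801 Tz -0.034 F [-0.1  0.7  6.8] x 0.5052 y -0.1870
t 19.40 a 1.831 Tz 0.060 F [0.5 0.1 7.6] x 0.5052 y -0.1871
t 19.48 a 1.833 Tz -0.048 F [ 1.9 -0.2  7.9] x 0.5052 y -0.1871
t 19.57 a 1.831 Tz -0.010 F [ 1.4 -0.6  7.3] x 0.5052 y -0.1870
t 19.65 a 1.861 Tz 0.067 F [1.5 0.6 7.1] x 0.5052 y -0.1870
t 19.73 a 1.863 Tz -0.104 F [0.8 0.5 8. ] x 0.5052 y -0.1871
t 19.82 a 1.861 Tz -0.040 F [ 0.2 -0.9  7. ] x 0.5052 y -0.1870
t 19.90 a 1.891 Tz 0.037 F [1.1 0.  7.4] x 0.5052 y -0.1871
t 19.98 a 1.893 Tz -0.017 F [1.8 0.3 7.5] x 0.5052 y -0.1871
t 20.07 a 1.892 Tz -0.017 F [ 1.3 -0.2  6.9] x 0.5052 y -0.1871
```

```bash
for i in 1 2 3 4 5 6 ; do python3 -m inch '[{"tx":0,"ty":0,"tz":0,"roll":0.02,"claw":0}]' 60 >/dev/null; python3 q.py;done
```

```text
t 20.15 a 1.911 Tz 0.024 F [ 0.3 -1.1  7.7] x 0.5052 y -0.1871
t 20.23 a 1.932 Tz 0.065 F [ 1.4 -0.2  7.2] x 0.5052 y -0.1871
t 20.32 a 1.952 Tz 0.096 F [1.1 0.5 8.2] x 0.5052 y -0.1870
t 20.40 a 1.972 Tz 0.074 F [ 1.3 -0.2  7.9] x 0.5052 y -0.1870
t 20.48 a 1.992 Tz 0.039 F [0.5 0.8 7. ] x 0.5052 y -0.1871
t 20.57 a 2.012 Tz 0.022 F [1.4 0.5 6.8] x 0.5052 y -0.1871
```

```bash
for i in 1 2 3 4 ; do python3 -m inch '[{"tx":0,"ty":0,"tz":0,"roll":0.02,"claw":0}]' 60 >/dev/null; python3 q.py;done;  for k in 1 2; do python3 -m inch '[{"tx":0,"ty":0,"tz":0,"roll":0,"claw":0}]' 60 >/dev/null; python3 q.py; done
```

```text
t 20.65 a 2.032 Tz 0.088 F [ 1.2 -0.8  7.6] x 0.5052 y -0.1870
t 20.73 a 2.052 Tz 0.073 F [0.5 0.4 7.3] x 0.5052 y -0.1870
t 20.82 a 2.072 Tz 0.176 F [ 1.  -0.2  7.1] x 0.5052 y -0.1870
t 20.90 a 2.092 Tz 0.284 F [0.2 0.8 8.4] x 0.5052 y -0.1870
t 20.98 a 2.092 Tz 0.069 F [ 0.4 -0.7  8.5] x 0.5051 y -0.1870
t 21.07 a 2.091 Tz 0.079 F [0.1 0.3 7.9] x 0.5051 y -0.1870
```

```bash
python3 -m inch '[{"tx":0,"ty":0,"tz":0,"roll":-0.01,"claw":0}]' 60 >/dev/null; python3 q.py;for k in 1 2 3 4; do python3 -m inch '[{"tx":0,"ty":0,"tz":0,"roll":0,"claw":0}]' 60 >/dev/null; python3 q.py; done
```

```text
t 21.15 a 2.081 Tz -0.060 F [ 0.9 -0.6  7.6] x 0.5051 y -0.1871
t 21.23 a 2.081 Tz 0.039 F [ 0.2 -0.4  8.3] x 0.5051 y -0.1871
t 21.32 a 2.081 Tz 0.051 F [ 0.2 -0.2  7.3] x 0.5051 y -0.1871
t 21.40 a 2.081 Tz 0.022 F [ 0.8 -0.4  7.2] x 0.5052 y -0.1871
t 21.48 a 2.081 Tz 0.063 F [0.3 0.2 7.6] x 0.5052 y -0.1870
```

```bash
for k in 1 2; do python3 -m inch '[{"tx":0,"ty":0,"tz":0,"roll":0.003,"claw":0}]' 60 >/dev/null; python3 q.py; done
```

```text
t 21.57 a 2.084 Tz 0.081 F [0.3 0.3 6.7] x 0.5052 y -0.1870
t 21.65 a 2.087 Tz 0.137 F [-0.1  0.2  7.6] x 0.5051 y -0.1870
```

```bash
python3 -m inch '[{"tx":0,"ty":0,"tz":-0.4,"roll":0,"claw":0},{"tx":0,"ty":0,"tz":-0.4,"roll":0,"claw":0}]' 20; python3 -m inch '[{"tx":0,"ty":0,"tz":0,"roll":0,"claw":12},{"tx":0,"ty":0,"tz":0,"roll":0,"claw":15},{"tx":0,"ty":0,"tz":0,"roll":0,"claw":20},{"tx":0,"ty":0,"tz":0,"roll":0,"claw":26},{"tx":0,"ty":0,"tz":0,"roll":0,"claw":32},{"tx":0,"ty":0,"tz":0,"roll":0,"claw":32},{"tx":0,"ty":0,"tz":0,"roll":0,"claw":32},{"tx":0,"ty":0,"tz":0,"roll":0,"claw":32}]' 20;  python3 -m inch '[{"tx":0,"ty":0,"tz":-5,"roll":0,"claw":32},{"tx":0,"ty":0,"tz":-14,"roll":0,"claw":32},{"tx":0,"ty":0,"tz":-30,"roll":0,"claw":32},{"tx":0,"ty":0,"tz":-50,"roll":0,"claw":32},{"tx":0,"ty":0,"tz":-75,"roll":0,"claw":32},{"tx":0,"ty":0,"tz":-100,"roll":0,"claw":32},{"tx":0,"ty":0,"tz":-120,"roll":0,"claw":32},{"tx":0,"ty":0,"tz":-130,"roll":0,"claw":32}]' 20;python3 -c "
from h import *
to(.42,-.4,.25,0)"
```

```text
time: 21.82
position: [0.5051, -0.187, 0.1066]
tcp_rot: [-3.141, -0.001, -0.502]
ft_force: [1.7, -0.2, 2.6]
gripper_width: 0.106
time: 22.48
position: [0.5048, -0.187, 0.1063]
tcp_rot: [-3.142, 0.0, -0.502]
ft_force: [-1.2, 0.2, 0.7]
gripper_width: 0.373
time: 23.15
position: [0.5051, -0.1873, 0.2396]
tcp_rot: [-3.141, -0.003, -0.502]
ft_force: [-0.1, -0.5, 0.8]
gripper_width: 0.373
tx 27.9 ty 227.4 tz -10.5 roll -0.502
```

Now I clear the arm from both views and check.

```bash
python3 -m inch '[{"tx":0,"ty":36,"tz":0,"roll":0,"claw":32},{"tx":0,"ty":72,"tz":0,"roll":0,"claw":32},{"tx":0,"ty":108,"tz":0,"roll":0,"claw":32},{"tx":0,"ty":144,"tz":0,"roll":0,"claw":32},{"tx":0,"ty":180,"tz":0,"roll":0,"claw":32},{"tx":0,"ty":215,"tz":0,"roll":0,"claw":32},{"tx":0,"ty":235,"tz":0,"roll":0,"claw":32},{"tx":0,"ty":240,"tz":0,"roll":0,"claw":32}]' 20; python3 - <<'E'
from h import *
t=grab('top','t6');d=grab('side','s6');t0=load('top0')
o=np.zeros((600,800,3),np.uint8)
a=cv2.resize(t['img'][165:245,330:400,::-1],None,fx=5.7,fy=5.7,interpolation=cv2.INTER_CUBIC);b=cv2.resize(d['img'][130:220,310:400,::-1],None,fx=4.4,fy=4.4,interpolation=cv2.INTER_CUBIC)
o[:a.shape[0],:a.shape[1]]=a;o[:b.shape[0],400:400+b.shape[1]]=b
c=cv2.resize(t['img'][70:300,50:500,::-1],None,fx=.6,fy=.6);o[460:460+c.shape[0],:c.shape[1]]=c
cv2.imwrite('pics/c6.png',o)
W=cloud(t);Z=W[...,2];H=cv2.cvtColor(t['img'],cv2.COLOR_RGB2HSV)
m=np.zeros(Z.shape,bool);m[180:240,340:392]=1;k=m&(H[...,2]<60)&(Z>.09)
if k.sum()>4:
    v,u=np.nonzero(k);print('grip',cv2.minAreaRect(np.array([ray(t,x,y,.108)[:2] for x,y in zip(u,v)],np.float32)),k.sum())
k=m&(H[...,2]>110)&(abs(Z-.066)<.008);v,u=np.nonzero(k);Q=np.array([ray(t,x,y,.066)[:2] for x,y in zip(u,v)],np.float32);print('top faces',cv2.minAreaRect(Q),k.sum())
st()
E
```

```text
time: 23.82
position: [0.3865, -0.4006, 0.2372]
tcp_rot: [3.14, -0.0, -0.507]
ft_force: [-0.3, -0.4, 0.2]
gripper_width: 0.374
grip ((0.5035520792007446, -0.18556006252765656), (0.007981108501553535, 0.025631792843341827), 61.273136138916016) 25
top faces ((0.54963618516922, -0.16208280622959137), (0.15786311030387878, 0.08683586120605469), 88.49089813232422) 548
{'time': 23.9167, 'joint_positions': [0.5885, 0.7217, 0.2948, 1.5889, -0.2541, 0.8686, -1.096], 'position': [0.3887, -0.398, 0.2369], 'tcp_rot': [3.1414, -0.0004, -0.504], 'ft_force': [0.1697, -0.0076, 0.3462], 'ft_torque': [0.0606, -0.0093, 0.0136], 'gripper_width': 0.3755}
```

View pics/c6.png

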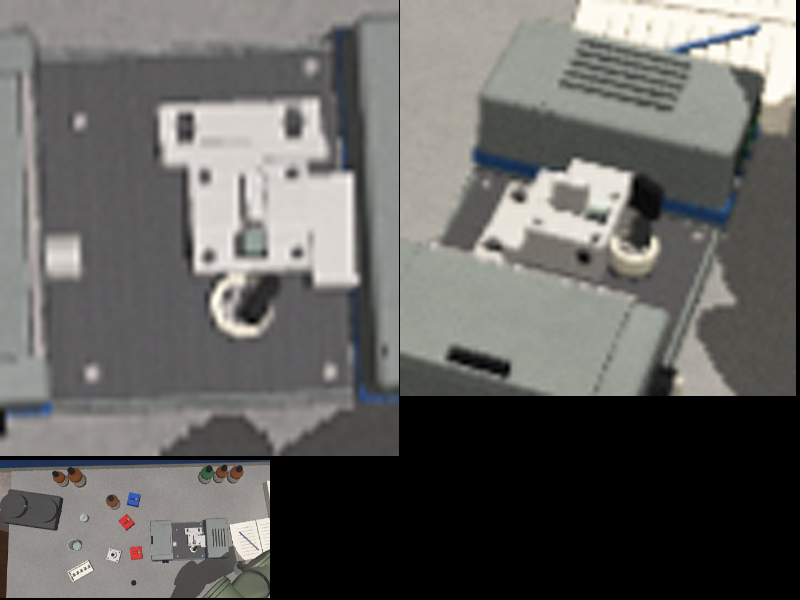

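The block at (250,215) sits flush on the rail at (240,130) and the snout at (333,230), with its cell at (252,240) facing the clamp. The cam at (240,305) touches the block, and the grip measures about 2.08 rad, so the clamp stayed where I left it. The bystanders look unmoved.

```bash
python3 -c "
from h import *
workorder.close_job();st()"
```

```text
the job is handed in; nothing more can be done
the job is handed in; nothing more can be done
```

The cell block is seated in the sample bay and clamped, and the job was handed in at about 24 s; it reports no verdict. I picked the block up by its lug and lowered it between rail and cam. I then slid it until I felt the snout (tool y −0.1865 m) and the rail (tool x 0.5612 m). A further push of about 15 N toward the rail and 10 N toward the snout moved it no further.

- **Clamp:** I turned it clockwise from about 0.37 to 2.09 rad. Contact was at about 2.05 rad. I then backed off 0.01 rad and went forward 0.006, leaving it at 2.087 rad.
- **Final images:** the block is flush on both stops with its glass cell towards the clamp, and the lobe is on the block. The clamp angle still measures about 2.08 rad after letting go, and the bystanders look unmoved.
- **Clamp force:** this is the least certain check, because it is inferred from a noisy wrist torque (about ±0.04 N m). The turning torque of 0.28 N m at 2.092 rad suggested about 22 N. The slower reading of 0.14 N m at the final angle suggested less, about 9 N. Both are within the 5 to 25 N band.
- **Camera disagreement:** the two cameras differed by 3 to 6 mm, and the clamp axis was about 2 mm from my estimate. I corrected that by feel before turning.

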